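# Check a gilded glass panel on the light box

### The arm

A 6-joint arm with a two-finger parallel gripper is mounted at the origin on the work surface. World frame = base frame: x ahead of the robot, y to its left, z up, the work surface at z = 0. Lengths are in m, angles in rad, forces in N, time in s.
With the tool pointing down it reaches from about 0.275 to 0.975 m from the base axis. Payload 8.4 kg.
Tool frame: the origin (TCP) lies at the very end of the fingers, on their centre line; the grasp point (between the pads) lies 19 mm behind it; z points along the fingers, y is the line along which they close (so a half turn about z gives the same grasp; the last joint's range is limited). The gripper opens to 92 mm and grips with 3 to 60 N. Pads are 20 mm wide; open, the fingers measure 128 mm over their backs; the gripper's body (75 mm by 189 mm) begins 69 mm behind the grasp point.
Start: joints at [1.193, 0.353, 1.633, -0, 1.155, -0.002], TCP at [0.229, 0.581, 0.215] pointing down, gripper open.
Joint ranges: [-2.63, 2.63], [-0.92, 2.1], [0.06, 2.66], [-1.3, 4.44], [0, 2.69], [-3.02, 3.02]. Speed limits (rad/s): [2.22, 2.22, 2.79, 3.14, 3.14, 3.14].

### API

Orientations are given as a unit quaternion [x, y, z, w].
In Python, from station import ctrl gives the robot as it stands. The module is installed in compiled form; this text tells all that it offers.
- The arm moves only by the tool play_rows, never from a script. Its argument "motion" is a list of rows, each a list of 7 numbers: the shift along the world's x, y, z in cm, then the turn, a rotation vector about the world's x, y, z in rad, then the closure, from -1 (fully open) to 1 (shut), so that 0 is half open. In form: [[tx, ty, tz, ax, ay, az, gripper], ...]. A call has 1 to 20 rows; each row is the pose to reach, as a shift and turn from the pose commanded when the call began; what a row does not reach only later rows make up. A row lasts 1/8 s, in which the tool goes at most 62.5 mm and 10.7 degrees, less where a joint would pass 70% of its speed; a pose out of reach is approached as far as the arm can. A call with a gripper value outside its range is refused whole. The fingers move at their own pace and stop on an object; "force" is the grip in N (left out, the last holds). Time passes only in rows, so rows that repeat a pose let the fingers close. It gives the time, the measured TCP pose, the force, the opening and the grip force at its end, in the units of the state.
- ctrl.observe(): the state, without advancing time (a new reading comes with each control period).
- ctrl.snapshot(name): name is "scene" or "top" or "wrist"; returns a dict with "pixels" (384x512x3 uint8, blue, green, red), "depth" (384x512 float32, m along the optical axis (not along the pixel's ray), 0 where there is no reading), "K" (3x3 intrinsics, pixels), "k1" (the pictures are not rectified: a ray, as slopes to the right and down, at radius r is drawn at 1 + k1 r^2 times it, then the intrinsics apply), "xyz" and "attitude" of the camera in the world. Camera axes: x right, y up, looking along -z (the intrinsics and any distortion apply to the point x, -y, -z); pixel columns grow to the right and rows downward; lengths in m; the calibration is good to about 2 mm. A picture is of the moment at which its call begins.
- ctrl.job_done(): hands the job in; it is judged then, once.
The state is a dict: "time_s": time; "joint_positions": joint angles; "joint_velocities": joint speeds; "joint_torque": joint torques, N m; "tool_pos": TCP position; "ee_rot": TCP orientation; "ft_force": force on the tool from outside, world axes, zero at the start; "moment": the same for the moment, N m; "opening": finger opening in m; "grasp_force": force on a finger pad.
Only numpy, scipy, OpenCV 4.12 (cv2) and the standard library are available. Lean on these libraries where they do the work, as an engineer would, in place of code of your own. Each camera call takes 0.05 s, during which the arm holds its last target. There are 200 camera calls.

### The job

Slide the arched-top glass panel up out of its slot in the wooden rack and lean it, right way up, on the ledge of the small light box, in the middle of its lit face and leaning back on it, so that the gilding can be checked for pinholes. Set it down gently and let go of it. Also slide the light box's dimmer grip along its track to the white mark, and leave the other two panels in their slots.

Things in the scene. Friction and masses are not known exactly. Their poses are not given: they have to be found in the camera images.
- arched_center (a point): the panel to take: a clear glass plate with a gold-leaf field, 8 thick, 120 wide, 140 tall, its top a half circle of radius 60 (its lower 80 is a rectangle); about 0.3 kg. The point is the centre of its 120 x 140 outline, 70 above its lower edge and 70 below the top of the arch. Axes: x through the thickness, y along the width, z up the panel. It may stand in any of the rack's three slots, its top 60 mm or more above the wooden walls and 28 mm above the next taller panel
- square_center (a point): a rectangular panel of the same glass and gilding, 8 thick, 120 wide, 112 tall; point at its centre, 56 above its lower edge. Stays in its slot in the rack
- low_center (a point): a rectangular panel of the same glass and gilding, 8 thick, 120 wide, 98 tall; point at its centre, 49 above its lower edge. Stays in its slot in the rack
- rack: fixed wooden rack, 220 (x) x 160 (y), on the table; origin at the centre of its underside. Base board 12 thick, on which the panels stand upright. Two ribbed side walls along x, 72 high above the table, hold only the panels' outer 10 mm; between them it is open. Three slots 12 wide, 60 deep, at x = -70, 0 and 70 of its frame, so that panels stand across its x axis, 70 apart. May stand to the left or the right of the robot, turned a little
- lightbox: fixed light box on a grey base plate 200 (x) x 310 (y) x 12 high; origin at the centre of the underside. On it a dark steel slab 30 thick with a white lit face, 170 wide, 85 along the slope, centred at y = -50 of this frame, its foot at x = -40; its face looks to +x (away from the robot) and leans back 15 degrees (its top towards -x, 82 above the plate). In front of it a level ledge (the base plate's top) 34 deep from the foot of the face to a lip 10 high and 6 thick
- ledge (a point): middle of the foot of the light box's lit face, on the ledge (12 above the table); axes as lightbox. The panel stands on the ledge between here and the lip (0 to 34 mm in +x) and leans back on the face, which supports it up to about 82 mm above the ledge
- dimmer_top (a point): middle of the top of the dimmer's grip, an aluminium block 28 wide (y of the light box), 20 long (x of the light box), 40 tall, that slides on a dark track along the light box's x axis, at its y = +120 (about 70 clear of the slab); the top is 66 above the table, the track's top 26. Axes of its own: y points along the travel (the light box's +x)
- mark (a point): middle of the white mark across the dimmer's track, 26 above the table; the grip's middle belongs over it
- dimmer (a joint): position of the dimmer's grip in m, 0 at the end of the track nearest the robot, growing along the light box's +x to 0.11; it is 0.085 at the mark. It moves with about 2 N and stays where it is left
Mind the look-alikes: they are no part of the job. What is shaped like the part that bears arched_center but red is not meant.

How it is judged:
At the end, for the whole second after the job is handed in: Arched panel released and at rest on the ledge, right way up, leaning back on the lit face (6 to 37 deg from vertical), centred on it within 35 mm, in line with it within 11 deg; dimmer grip within 9 mm of the mark; other two panels upright, down in their slots (y of arched_center in the frame of ledge between -0.035 and 0.035 m and x of arched_center in the frame of ledge between -0.035 and 0.015 m and z of arched_center in the frame of ledge between 0.054 and 0.077 m and angle between arched_center's own z axis and vertical between 0.1 and 0.65 rad and angle between the y axis of arched_center and the y axis of lightbox, either way round below 0.2 rad and linear speed of arched below 0.02 m/s and value of joint dimmer between 0.076 and 0.094 m and z of square_center in the frame of rack below 0.078 m and angle between each of square_center, low_center's own z axis and vertical below 0.15 rad and z of low_center in the frame of rack below 0.071 m); the robot touches nothing.
It fails at once if one of the other two panels is moved by more than 25 mm (distance of any of square_center, low_center from where it was at the start of the episode above 0.025 m).
It fails at once if the glass panel is banged on the light box (more than 70 N) (contact force between arched and lightbox above 70 N).
It also fails if it takes over 51 s, if anything falls off the work surface, if the arm or the gripper's body presses on something with over 40 N, if the wrist force passes 120 N, or if a joint passes its speed limit or range.

## Working session

There is one attempt and no reset: what is moved stays moved. The work goes in short steps, Python scripts to look and compute and a tool call to move; the robot and the scene stay as the last step left them, time stands still between calls to the robot, and variables do not carry over. Pictures are saved under pics/ and viewed, at most 10 in all, crops included, and the job is handed in when it is done.

Besides the shell and the picture viewer there is one more tool, called as name(argument=value, ...), one argument or row to a line, values as JSON. play_rows: Moves the arm, as the interface text tells. Its arguments: {"type":"object","properties":{"motion":{"type":"array"},"force":{"type":"number"}},"required":["motion"]}

```bash
mkdir -p pics
cat > h.py <<'E'
import numpy as np, cv2
from station import ctrl
from scipy.spatial.transform import Rotation as R
def snap(n):
    s=ctrl.snapshot(n)
    a=np.array(s["attitude"],float)
    s["R"]=a if a.shape==(3,3) else R.from_quat(a).as_matrix()
    s["o"]=np.array(s["xyz"],float); s["K"]=np.array(s["K"]); return s
def rays(s,uv):
    uv=np.array(uv,float).reshape(-1,1,2)
    n=cv2.undistortPoints(uv,s["K"],np.array([s["k1"],0,0,0.]))[:,0]
    return np.c_[n[:,0],-n[:,1],-np.ones(len(n))]@s["R"].T
def onz(s,uv,z):
    d=rays(s,uv); return s["o"]+d*((z-s["o"][2])/d[:,2])[:,None]
def dep(s,uv):
    uv=np.array(uv).reshape(-1,2); D=s["depth"][uv[:,1].astype(int),uv[:,0].astype(int)]
    return s["o"]+rays(s,uv)*D[:,None]
E
python3 - <<'E'
from h import *
import pickle
out={}
for n in("scene","top"):
    s=snap(n); out[n]=s; cv2.imwrite(f"pics/{n}0.png",cv2.resize(s["pixels"],(800,600)) if 0 else s["pixels"]); print(n,s["o"],s["R"].round(3).tolist(),s["k1"],s["K"].tolist())
pickle.dump(out,open("s0.pkl","wb"))
print(ctrl.observe())
E
```

```text
scene [ 1.20292929 -0.12486511  0.88206141] [[0.304, -0.717, 0.627], [0.953, 0.219, -0.211], [0.014, 0.662, 0.75]] -0.15851752111673453 [[477.9947532964896, 0.0, 260.6010854684233], [0.0, 477.9947532964896, 189.78106480686654], [0.0, 0.0, 1.0]]
top [0.32906041 0.11285172 1.13657596] [[-0.123, 0.97, -0.209], [-0.992, -0.121, 0.02], [-0.006, 0.21, 0.978]] -0.09233991060157619 [[399.11412688429743, 0.0, 255.54572564263643], [0.0, 399.11412688429743, 189.1646363384553], [0.0, 0.0, 1.0]]
{'time_s': 0.1, 'joint_positions': array([ 1.19259437e+00,  3.53564211e-01,  1.63406388e+00,  5.49896087e-06,
        1.15518546e+00, -2.38023599e-03]), 'joint_velocities': array([ 1.94660523e-03, -6.15242220e-04, -1.28010461e-03, -9.20217383e-04,
       -5.26346588e-04,  1.03048437e-05]), 'joint_torque': array([ 1.31339206e-03, -5.94909239e+01, -3.34930658e+01,  6.99648005e-02,
        1.85503601e-02, -3.88841454e-05]), 'tool_pos': array([0.22922088, 0.58097119, 0.21394617]), 'ee_rot': array([ 1.86807997e-01,  9.82396254e-01, -5.98954154e-04, -1.17932544e-04]), 'ft_force': array([-0.75790174,  0.02344744, -0.00108836]), 'moment': array([-0.04692392, -0.03601359, -0.01561778]), 'grasp_force': 0.0, 'opening': 0.0916684238219648}
```

View pics/scene0.png

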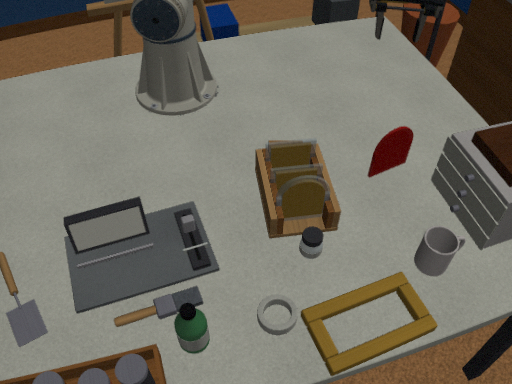

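View pics/top0.png

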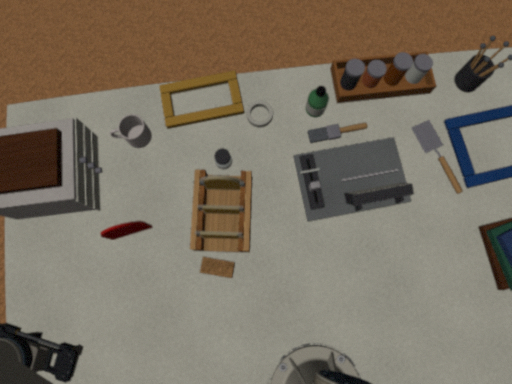

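The scene view shows the light box at about (140,250), the dimmer grip at (187,222) and its mark at (195,246). The rack is at about (297,190), with the arched panel in the slot nearest the camera (300,195); the red decoy is at (390,150). In the top view the rack is at (222,210), with the arched panel at (222,181). The plate is at (352,178) and the dimmer at (313,185).

Run:
```python
from h import *
import pickle
S=pickle.load(open("s0.pkl","rb"))
s=S["top"]; 
vv,uu=np.mgrid[0:384,0:512]
P=dep(s,np.c_[uu.ravel(),vv.ravel()]).reshape(384,512,3)
z=P[...,2]
print("table z",np.median(z[270:330,100:180]),z[270:330,100:180].std(), "plate",np.median(z[185:195,335:345]))
def rect(m,name,zz):
    n,l,st,c=cv2.connectedComponentsWithStats(m.astype(np.uint8)); i=1+st[1:,4].argmax()
    cs,_=cv2.findContours((l==i).astype(np.uint8),cv2.RETR_EXTERNAL,cv2.CHAIN_APPROX_NONE)
    W=onz(s,cs[0][:,0].astype(float),zz)[:,:2]
    r=cv2.minAreaRect((W*1000).astype(np.float32)); print(name,st[i],r,cv2.boxPoints(r).round().tolist())
box=lambda a,b,c,d:((uu>=a)&(uu<b)&(vv>=c)&(vv<d))
rect(box(180,262,160,262)&(z>.055)&(z<.08)&(P[...,0]>0),"rackwalls",.072)
hsv=cv2.cvtColor(s["pixels"],cv2.COLOR_BGR2HSV)
g=hsv[...,2]
print("vals",g[190,340],g[230,340],hsv[190,340],hsv[240,340],hsv[210,196])
rect(box(285,420,130,225)&(g<135),"plate",.012)
rect(box(180,262,160,262)&(hsv[...,1]>90),"rackcol",.072)
# dimmer grip by height
m=box(298,330,150,215)&(z>.05); print("grip",m.sum(),P[m].mean(0), [np.ptp(P[m][:,k]) for k in range(2)])
m=box(190,256,160,252)&(z>.085)
for v in range(165,255,6):
    mm=m&(vv>=v)&(vv<v+6)
    if mm.sum()>3: print(v,mm.sum(),P[mm].mean(0).round(4),P[mm][:,2].max().round(3))
c=s["pixels"][120:265,170:425]; cv2.imwrite("pics/top0c.png",cv2.resize(c,None,fx=3,fy=3,interpolation=cv2.INTER_CUBIC))
c=S["scene"]["pixels"][120:310,50:350]; cv2.imwrite("pics/sc0c.png",cv2.resize(c,None,fx=2.6,fy=2.6,interpolation=cv2.INTER_CUBIC))
```

```text
table z 0.0006664321080817048 0.0750024512913414 plate 0.012494659142253672
rackwalls [ 190  170   62   82 1780] ((512.722900390625, 191.218505859375), (158.58636474609375, 219.51626586914062), 81.2085189819336) [[392.0, 130.0], [609.0, 96.0], [633.0, 253.0], [416.0, 286.0]]
vals 81 146 [120   3  81] [ 25  21 144] [ 16 129 128]
plate [ 293  136  122   86 7412] ((568.9032592773438, -199.07997131347656), (209.236083984375, 331.00909423828125), 3.916126012802124) [[453.0, -41.0], [476.0, -371.0], [685.0, -357.0], [662.0, -27.0]]
rackcol [ 190  170   62   82 3972] ((512.2467041015625, 190.23495483398438), (157.398681640625, 219.6988525390625), 81.20237731933594) [[392.0, 129.0], [609.0, 96.0], [633.0, 251.0], [416.0, 285.0]]
grip 90 [ 0.53220317 -0.05823078  0.14816075] [np.float64(0.2315775832843449), np.float64(0.20000694526880372)]
171 23 [0.5749 0.1815 0.1936] 1.137
177 248 [0.5784 0.1801 0.1399] 1.137
183 82 [0.5688 0.1738 0.1351] 1.137
201 61 [0.5113 0.1974 0.1444] 1.137
207 159 [0.509  0.186  0.1108] 1.137
231 222 [0.4413 0.1996 0.1324] 1.137
```

View pics/top0c.png

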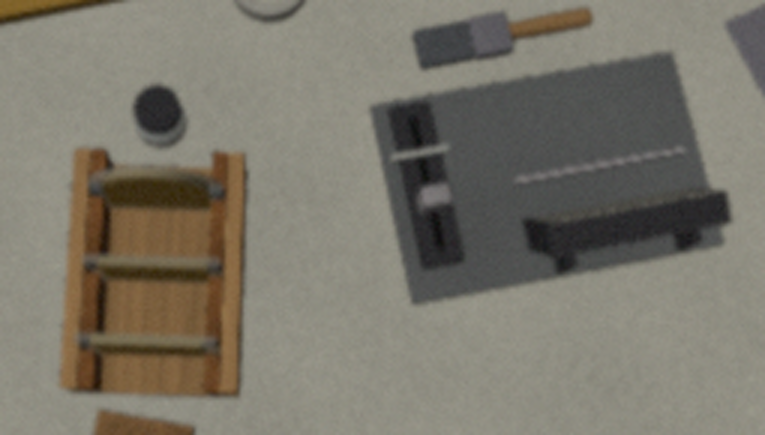

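View pics/sc0c.png

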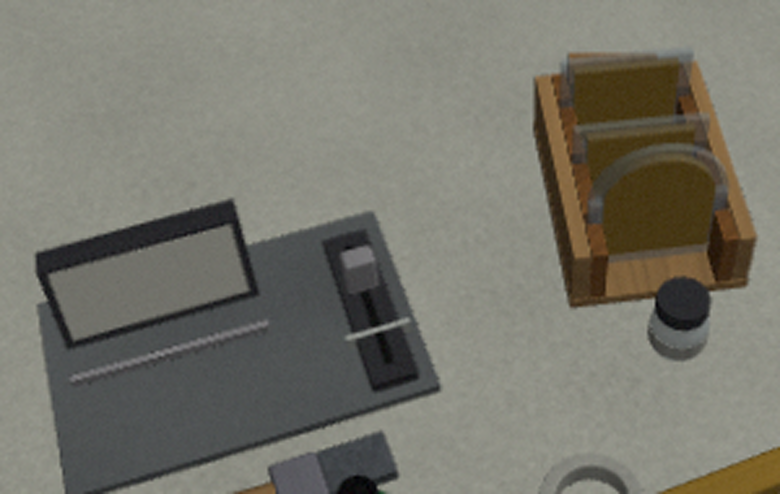

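The top crop shows rack wall outlines, panel tops and mark at (420,153), grip at (433,195). The scene crop confirms that the arched panel is in the far-x slot, with the grip at (358,255), the mark at (378,329) and the lip ends at (70,379) and (268,322).

Run:
```python
from h import *
import pickle
S=pickle.load(open("s0.pkl","rb"))
T=lambda L:np.array(L)/3+[170-1/3,120-1/3]
C=lambda L:np.array(L)/2.6+[50-.3,120-.3]
t,s=S["top"],S["scene"]
ct=onz(t,T([(372,105),(672,53),(722,243),(412,303)]),.012)[:,:2]
cs=onz(s,C([(374,212),(439,388),(65,493)]),.012)[:,:2]   # near-left, far-left, far-right
print("top corners FL FR NR NL",ct.round(4).tolist()); print("scene NL FL FR",cs.round(4).tolist())
loc=np.array([(100,155),(100,-155),(-100,-155),(-100,155)])/1000
def fit(l,w):
    a,b=l-l.mean(0),w-w.mean(0); th=np.arctan2((a[:,0]*b[:,1]-a[:,1]*b[:,0]).sum(),(a*b).sum())
    r=np.array([[np.cos(th),-np.sin(th)],[np.sin(th),np.cos(th)]]); o=w.mean(0)-r@l.mean(0)
    print("yaw",np.degrees(th).round(2),"o",o.round(4),"res",(w-(l@r.T+o)).round(4).tolist()); return r,o
r1,o1=fit(loc,ct); r2,o2=fit(loc[[3,0,1]],cs); r,o=fit(np.r_[loc,loc[[3,0,1]]],np.r_[ct,cs])
L=lambda w:((w-o)@r*1000).round(1).tolist()
print("mark top/scene",L(onz(t,T([(420,153)]),.026)[:,:2]),L(onz(s,C([(378,329)]),.026)[:,:2]))
print("grip top",L(onz(t,T([(433,188)]),.066)[:,:2]),L(onz(s,C([(357,252)]),.066)[:,:2]))
print("lip top",L(onz(t,T([(515,180),(687,150)]),.022)[:,:2]),L(onz(s,C([(70,379),(268,322)]),.022)[:,:2]))
print("foot scene",L(onz(s,C([(70,345),(257,296)]),.012)[:,:2]))
# arch panel: top line ends, rack
print("arch apex scene",onz(s,C([(668,148)]),.152), "top",onz(t,T([(163,168)]),.152))
print("rack scene wall tops FL,FR",onz(s,C([(752,236),(570,259)]),.072))
for n,p in (("ledge",(-.04,-.05)),("mark",(-.0,.12))): print(n,r@np.array(p)+o)
th=np.radians(-8.8); print("slot+70",np.array([.5125,.1907])+.07*np.array([np.cos(th),np.sin(th)]))
```

```text
top corners FL FR NR NL [[0.6587, -0.0342], [0.676, -0.3407], [0.4802, -0.3514], [0.4608, -0.0439]]
scene NL FL FR [[0.4631, -0.0432], [0.6627, -0.0333], [0.674, -0.3406]]
yaw 3.28 o [ 0.5689 -0.1926] res [[-0.0012, -0.0021], [-0.0016, 0.0008], [0.0022, 0.0017], [0.0006, -0.0004]]
yaw 2.42 o [ 0.5688 -0.1921] res [[0.0007, -0.0018], [0.0005, -0.0003], [-0.0013, 0.0021]]
yaw 2.93 o [ 0.5691 -0.1925] res [[-0.0023, -0.0016], [-0.0008, 0.0014], [0.003, 0.001], [-0.0005, -0.0011], [0.0018, -0.0005], [0.0017, -0.0007], [-0.0029, 0.0015]]
mark top/scene [[38.5, 119.4]] [[38.0, 121.6]]
grip top [[-5.6, 121.5]] [[-15.2, 122.0]]
lip top [[-2.7, 34.0], [-2.7, -139.0]] [[-1.3, -133.7], [-3.0, 36.0]]
foot scene [[-43.5, -131.5], [-40.7, 32.8]]
arch apex scene [[0.58519098 0.18439446 0.152     ]] top [[0.58456985 0.16794547 0.152     ]]
rack scene wall tops FL,FR [[0.63296906 0.24952667 0.072     ]
 [0.61092097 0.09492902 0.072     ]]
ledge [ 0.53170131 -0.24445233]
mark [ 0.56295396 -0.07262896]
slot+70 [0.58167599 0.17999099]
```

play_rows(
  motion=[
    [32.4, -65.4, -1.4, 0, 0, -1.145, -1],
    [32.4, -65.4, -1.4, 0, 0, -1.145, -1],
    [32.4, -65.4, -1.4, 0, 0, -1.145, -1],
    [32.4, -65.4, -1.4, 0, 0, -1.145, -1],
    [32.4, -65.4, -1.4, 0, 0, -1.145, -1],
    [32.4, -65.4, -1.4, 0, 0, -1.145, -1],
    [32.4, -65.4, -1.4, 0, 0, -1.145, -1],
    [32.4, -65.4, -1.4, 0, 0, -1.145, -1],
    [32.4, -65.4, -1.4, 0, 0, -1.145, -1],
    [32.4, -65.4, -1.4, 0, 0, -1.145, -1],
    [32.4, -65.4, -1.4, 0, 0, -1.145, -1],
    [32.4, -65.4, -1.4, 0, 0, -1.145, -1],
    [32.4, -65.4, -1.4, 0, 0, -1.145, -1],
    [32.4, -65.4, -1.4, 0, 0, -1.145, -1],
    [32.4, -65.4, -1.4, 0, 0, -1.145, -1],
    [32.4, -65.4, -1.4, 0, 0, -1.145, -1],
  ],
  force=10,
)

```text
time_s: 2.1
tool_pos: [0.5531, -0.0716, 0.2007]
ee_rot: [0.689, 0.725, 0.0, 0.0]
ft_force: [0.6, -0.2, 0.0]
opening: 0.0918
grasp_force: 0.0
```

Run:
```python
from h import *
s=snap("wrist"); cv2.imwrite("pics/w1.png",s["pixels"]); print(s["o"],s["R"].round(2).tolist())
o=ctrl.observe(); print(o["tool_pos"],R.from_quat(o["ee_rot"]).as_matrix().round(3).tolist(),o["time_s"],o["joint_positions"])
```

```text
[0.54897386 0.00945167 0.37106925] [[1.0, -0.05, -0.01], [0.05, 0.96, 0.28], [-0.0, -0.28, 0.96]]
[ 0.5532036  -0.07170406  0.2007598 ] [[-0.051, 0.999, 0.0], [0.999, 0.051, 0.0], [0.0, 0.0, -1.0]] 2.15 [-1.31635786e-01  2.63306327e-01  1.79288563e+00  8.66862067e-05
  1.08524116e+00 -1.82989189e-01]
```

View pics/w1.png

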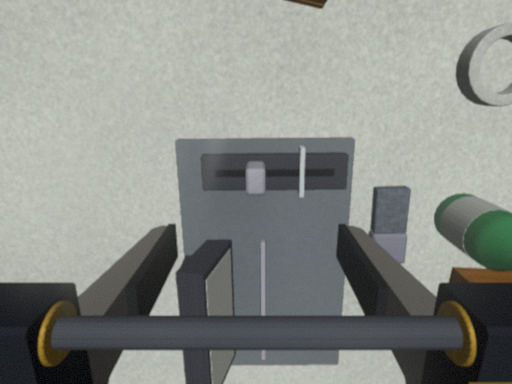

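The wrist view shows the grip top at about (256,175), the mark at (302,172), and the slab with its lit face at (215,310).

Run:
```python
from h import *
s=snap("wrist")
r=R.from_euler('z',3,degrees=True).as_matrix()[:2,:2]; o=np.array([.569,-.1925])
for n,uv,z in (("grip",(256,172),.066),("mark",(302,172),.026),("plate FL,NL",(353,139),.012),("",(178,140),.012),("track ends",(202,172),.026),("",(348,170),.026),("lip",(264,242),.022),("",(263,358),.022),("face top",(231,242),.094)):
    w=onz(s,[uv],z)[0,:2]; print(n,w.round(4),((w-o)@r*1000).round(1))
```

```text
grip [ 0.552  -0.0624] [-10.1 130.8]
mark [ 0.6026 -0.0691] [ 40.  121.4]
plate FL,NL [ 0.6575 -0.0321] [ 96.8 155.5]
 [ 0.4646 -0.0434] [-96.4 154.4]
track ends [ 0.4935 -0.0749] [-69.2 121.4]
 [ 0.6524 -0.0643] [ 90.  123.7]
lip [ 0.5663 -0.1567] [-0.9 35.9]
 [ 0.5748 -0.3248] [  -1.1 -132.4]
face top [ 0.5319 -0.1241] [-33.5  70.3]
```

play_rows(
  motion=[
    [0, 0, -5, 0, 0, 0, -1],
    [0, 0, -10, 0, 0, 0, -1],
    [0, 0, -14, 0, 0, 0, -1],
    [0, 0, -15.6, 0, 0, 0, -1],
    [0, 0, -15.6, 0, 0, 0, 1],
    [0, 0, -15.6, 0, 0, 0, 1],
    [0, 0, -15.6, 0, 0, 0, 1],
    [0, 0, -15.6, 0, 0, 0, 1],
    [0, 0, -15.6, 0, 0, 0, 1],
    [0, 0, -15.6, 0, 0, 0, 1],
    [0, 0, -15.6, 0, 0, 0, 1],
    [0, 0, -15.6, 0, 0, 0, 1],
  ],
  force=10,
)

```text
time_s: 3.7
tool_pos: [0.5532, -0.0726, 0.0446]
ee_rot: [0.689, 0.725, -0.0, -0.0]
ft_force: [-1.0, 0.8, 0.5]
opening: 0.0197
grasp_force: 10.0
```

play_rows(
  motion=[
    [1.2, 0.06, 0, 0, 0, 0, 1],
    [2.4, 0.12, 0, 0, 0, 0, 1],
    [3.6, 0.2, 0, 0, 0, 0, 1],
    [4.85, 0.25, 0, 0, 0, 0, 1],
    [4.85, 0.25, 0, 0, 0, 0, 1],
    [4.85, 0.25, 0, 0, 0, 0, 1],
    [4.85, 0.25, 0, 0, 0, 0, 1],
  ],
)

```text
time_s: 4.58
tool_pos: [0.6019, -0.0698, 0.0445]
ee_rot: [0.689, 0.725, 0.0, 0.0]
ft_force: [0.9, 4.7, -0.1]
opening: 0.0201
grasp_force: 10.0
```

play_rows(
  motion=[
    [0, 0, 0, 0, 0, 0, -0.3],
    [0, 0, 0, 0, 0, 0, -0.3],
    [0, 0, 0, 0, 0, 0, -0.3],
    [0, 0, 0, 0, 0, 0, -0.3],
    [0, 0, 5, 0, 0, 0, -0.3],
    [0, 0, 10, 0, 0, 0, -0.3],
    [0, 0, 16, 0, 0, 0, -0.3],
    [0, 0, 20, 0, 0, 0, -0.3],
    [0, 0, 20, 0, 0, 0, -0.3],
  ],
)

```text
time_s: 5.7
tool_pos: [0.6039, -0.0704, 0.2484]
ee_rot: [0.689, 0.725, 0.002, 0.003]
ft_force: [-0.2, 0.2, 0.2]
opening: 0.0599
grasp_force: 0.0
```

Run:
```python
from h import *
a=snap("wrist")["pixels"]; b=snap("scene")["pixels"]
cv2.imwrite("pics/w2.png",np.hstack([a[:,:400],b[130:,50:450] if 0 else cv2.copyMakeBorder(b[130:,50:450],0,130,0,0,cv2.BORDER_CONSTANT)]))
o=ctrl.observe();print(o["tool_pos"],o["opening"])
```

```text
[ 0.60162982 -0.07013648  0.24434888] 0.059781325301410525
```

View pics/w2.png

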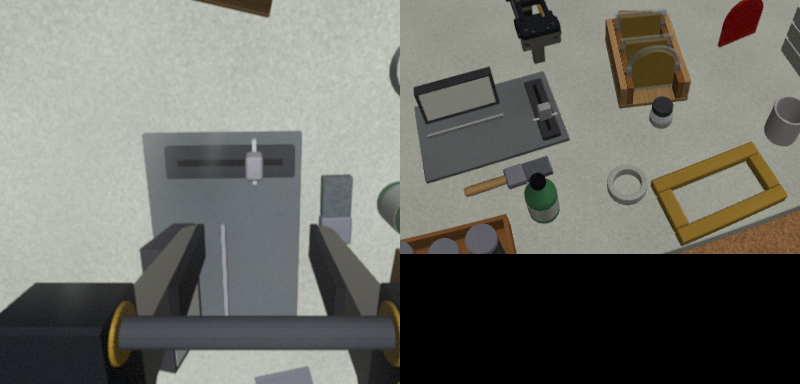

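The wrist view shows the grip centred over the mark at (254,163). Next I move above the arched panel.

play_rows(
  motion=[
    [-1.9, 25.1, -1, 0, 0, -0.206, -0.3],
    [-1.9, 25.1, -1, 0, 0, -0.206, -0.3],
    [-1.9, 25.1, -1, 0, 0, -0.206, -0.3],
    [-1.9, 25.1, -1, 0, 0, -0.206, -0.3],
    [-1.9, 25.1, -1, 0, 0, -0.206, -0.3],
    [-1.9, 25.1, -1, 0, 0, -0.206, -0.3],
    [-1.9, 25.1, -1, 0, 0, -0.206, -0.3],
    [-1.9, 25.1, -1, 0, 0, -0.206, -0.3],
  ],
)

```text
time_s: 6.8
tool_pos: [0.5831, 0.1795, 0.2345]
ee_rot: [0.761, 0.649, -0.0, 0.0]
ft_force: [0.4, 0.0, 0.6]
opening: 0.0602
grasp_force: 0.0
```

Run:
```python
from h import *
s=snap("wrist"); cv2.imwrite("pics/w3.png",s["pixels"])
import pickle; pickle.dump(s,open("w3.pkl","wb"))
o=ctrl.observe();print(o["tool_pos"],R.from_quat(o["ee_rot"]).as_matrix()[:,1].round(3),s["o"])
```

```text
[0.5831054  0.17965162 0.23457925] [ 0.988 -0.157  0.   ] [0.5956694  0.25965471 0.40474874]
```

View pics/w3.png

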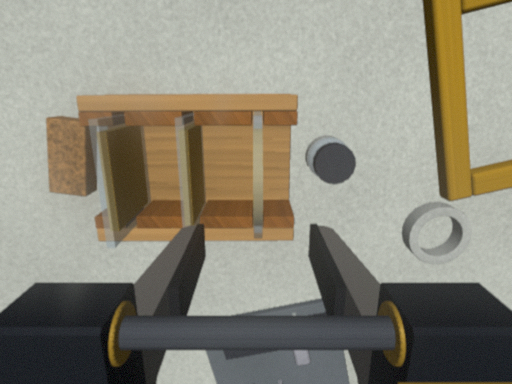

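The wrist view shows the arched panel edge-on at u≈258, midway between the fingertips (205 and 310) and parallel to them. The rack walls run at v≈97 and v≈238.

Run:
```python
from h import *
import pickle
s=pickle.load(open("w3.pkl","rb"))
th=np.radians(-9); ax=np.array([np.cos(th),np.sin(th)]); ay=np.array([-ax[1],ax[0]])
for n,uv,z in (("wallL far",(297,96),.072),("wallL near",(79,97),.072),("wallR far",(294,240),.072),("wallR near",(99,241),.072),("panelend L",(258,113),.1),("panelend R",(258,235),.1),("pan mid",(258,170),.15)):
    w=onz(s,[uv],z)[0,:2]; print(n,w.round(4),"along",(w-[.583,.18])@ax,"across",(w-[.583,.18])@ay)
```

```text
wallL far [0.6345 0.252 ] along 0.03955944467490301 across 0.07913866182018534
wallL near [0.4217 0.2847] along -0.17572103245299853 across 0.07817672435096584
wallR far [0.6123 0.0985] along 0.041715562941902706 across -0.0759233048905426
wallR near [0.3958 0.1313] along -0.1772914206215979 across -0.07735789088625243
panelend L [0.5941 0.2433] along 0.001045910786132264 across 0.06429100174922403
panelend R [0.5753 0.1233] along 0.0012357303064858783 across -0.05719233776602005
pan mid [0.5874 0.2019] along 0.0009526836056397148 across 0.02228499070751954
```

play_rows(
  motion=[
    [0.1, 0.05, -4, 0, 0, 0, -0.3],
    [0.1, 0.05, -8, 0, 0, 0, -0.3],
    [0.1, 0.05, -11, 0, 0, 0, -0.3],
    [0.1, 0.05, -12.1, 0, 0, 0, -0.3],
    [0.1, 0.05, -12.1, 0, 0, 0, -0.3],
    [0.1, 0.05, -12.1, 0, 0, 0, 1],
    [0.1, 0.05, -12.1, 0, 0, 0, 1],
    [0.1, 0.05, -12.1, 0, 0, 0, 1],
    [0.1, 0.05, -12.1, 0, 0, 0, 1],
    [0.1, 0.05, -12.1, 0, 0, 0, 1],
    [0.1, 0.05, -12.1, 0, 0, 0, 1],
    [0.1, 0.05, -12.1, 0, 0, 0, 1],
  ],
  force=25,
)

```text
time_s: 8.35
tool_pos: [0.584, 0.1814, 0.1136]
ee_rot: [0.76, 0.65, 0.0, 0.0]
ft_force: [0.5, -0.2, 0.1]
opening: 0.0077
grasp_force: 25.0
```

play_rows(
  motion=[
    [0, 0, 0.7, 0, 0, 0, 1],
    [0, 0, 1.8, 0, 0, 0, 1],
    [0, 0, 3, 0, 0, 0, 1],
    [0, 0, 4.5, 0, 0, 0, 1],
    [0, 0, 6, 0, 0, 0, 1],
    [0, 0, 7.5, 0, 0, 0, 1],
    [0, 0, 9, 0, 0, 0, 1],
    [0, 0, 10.5, 0, 0, 0, 1],
    [0, 0, 12, 0, 0, 0, 1],
    [0, 0, 13, 0, 0, 0, 1],
    [0, 0, 13, 0, 0, 0, 1],
    [0, 0, 13, 0, 0, 0, 1],
  ],
)

```text
time_s: 9.85
tool_pos: [0.5835, 0.1813, 0.243]
ee_rot: [0.76, 0.65, -0.0, -0.0]
ft_force: [-0.2, -0.6, -3.9]
opening: 0.0079
grasp_force: 25.0
```

play_rows(
  motion=[
    [-0.3, -2, 0, 0, 0, 0.01, 1],
    [-0.9, -5.5, 0, 0, 0, 0.03, 1],
    [-1.6, -9.5, 0, 0, 0, 0.05, 1],
    [-2.2, -13.5, 0, 0, 0, 0.07, 1],
    [-2.9, -17.5, 0, 0, 0, 0.09, 1],
    [-3.6, -21.5, 0, 0, 0, 0.11, 1],
    [-4.3, -25.5, 0, 0, 0, 0.13, 1],
    [-4.9, -29.5, 0, 0, 0, 0.15, 1],
    [-5.6, -33.5, 0, 0, 0, 0.17, 1],
    [-6.3, -37.5, 0, 0, 0, 0.19, 1],
    [-6.8, -40.8, 0, 0, 0, 0.2, 1],
    [-7.1, -42.7, 0, 0, 0, 0.208, 1],
    [-7.1, -42.7, 0, 0, 0, 0.208, 1],
    [-7.1, -42.7, 0, 0, 0, 0.208, 1],
  ],
)

```text
time_s: 11.6
tool_pos: [0.5127, -0.245, 0.2431]
ee_rot: [0.689, 0.725, 0.0, -0.001]
ft_force: [1.3, 0.5, -3.4]
opening: 0.008
grasp_force: 25.0
```

play_rows(
  motion=[
    [0, 0, 0, 0.003, -0.05, 0, 1],
    [0, 0, 0, 0.006, -0.11, 0, 1],
    [0, 0, 0, 0.009, -0.17, 0, 1],
    [0, 0, 0, 0.012, -0.23, 0, 1],
    [0, 0, 0, 0.015, -0.28, 0, 1],
    [0, 0, 0, 0.016, -0.314, 0, 1],
    [0, 0, 0, 0.016, -0.314, 0, 1],
    [0, 0, 0, 0.016, -0.314, 0, 1],
  ],
)

```text
time_s: 12.6
tool_pos: [0.5131, -0.2455, 0.2437]
ee_rot: [0.68, 0.716, 0.113, 0.108]
ft_force: [-0.2, -0.1, -2.5]
opening: 0.0079
grasp_force: 25.0
```

Run:
```python
from h import *
o=ctrl.observe();M=R.from_quat(o["ee_rot"]).as_matrix();print(o["tool_pos"],M.round(3).tolist(),o["opening"],o["ft_force"],o["time_s"])
a=snap("scene")["pixels"][100:330,20:320]; b=snap("wrist")["pixels"]
cv2.imwrite("pics/s4.png",np.hstack([cv2.resize(a,(500,384)),b[:,:300]]))
```

```text
[ 0.51314785 -0.24546493  0.24370706] [[-0.052, 0.95, 0.308], [0.999, 0.05, 0.016], [-0.0, 0.309, -0.951]] 0.00786570358848413 [-0.19625505 -0.07671304 -2.51304812] 12.6
```

View pics/s4.png

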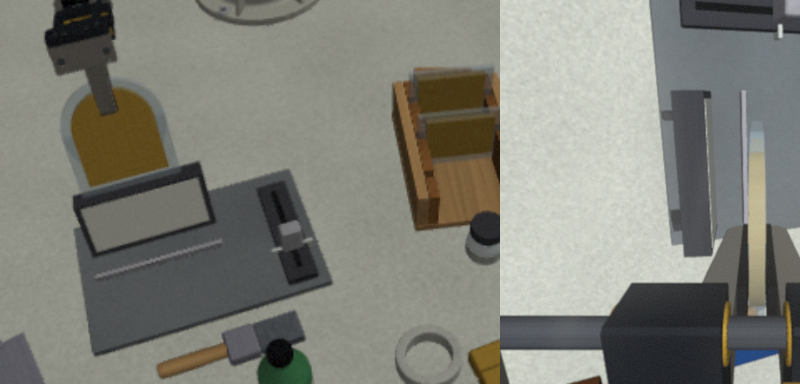

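Scene crop: the panel hangs straight in the grip at (118,140), above the slab. The wrist crop shows it parallel to the slab face and lip.

play_rows(
  motion=[
    [0, 0, -2, 0, 0, 0, 1],
    [0, 0, -5, 0, 0, 0, 1],
    [0, 0, -8, 0, 0, 0, 1],
    [0, 0, -10, 0, 0, 0, 1],
    [0, 0, -11.5, 0, 0, 0, 1],
    [0, 0, -12.3, 0, 0, 0, 1],
    [0, 0, -12.8, 0, 0, 0, 1],
    [0, 0, -12.8, 0, 0, 0, 1],
    [0, 0, -12.8, 0, 0, 0, 1],
  ],
)

```text
time_s: 13.82
tool_pos: [0.5132, -0.2458, 0.1161]
ee_rot: [0.68, 0.716, 0.114, 0.108]
ft_force: [0.7, 0.6, -3.6]
opening: 0.0083
grasp_force: 25.0
```

play_rows(
  motion=[
    [0, 0, -0.15, 0, 0, 0, 1],
    [0, 0, -0.3, 0, 0, 0, 1],
    [0, 0, -0.4, 0, 0, 0, 1],
    [0, 0, -0.4, 0, 0, 0, 1],
  ],
)

```text
time_s: 14.32
tool_pos: [0.5128, -0.2456, 0.1115]
ee_rot: [0.68, 0.716, 0.113, 0.108]
ft_force: [0.3, 0.9, -3.6]
opening: 0.0079
grasp_force: 25.0
```

play_rows(
  motion=[
    [0, 0, -0.1, 0, 0, 0, 1],
    [0, 0, -0.15, 0, 0, 0, 1],
    [0, 0, -0.15, 0, 0, 0, 1],
  ],
)

```text
time_s: 14.7
tool_pos: [0.5128, -0.2456, 0.11]
ee_rot: [0.68, 0.716, 0.113, 0.108]
ft_force: [0.7, -0.6, -3.4]
opening: 0.008
grasp_force: 25.0
```

Run:
```python
from h import *
o=ctrl.observe();print(o["tool_pos"],o["ft_force"])
a=snap("scene")["pixels"][150:310,40:240]; 
cv2.imwrite("pics/s5.png",cv2.resize(a,(750,600),interpolation=cv2.INTER_CUBIC))
```

```text
[ 0.51284305 -0.24559946  0.11002316] [ 0.70961169 -0.56320271 -3.38926664]
```

View pics/s5.png

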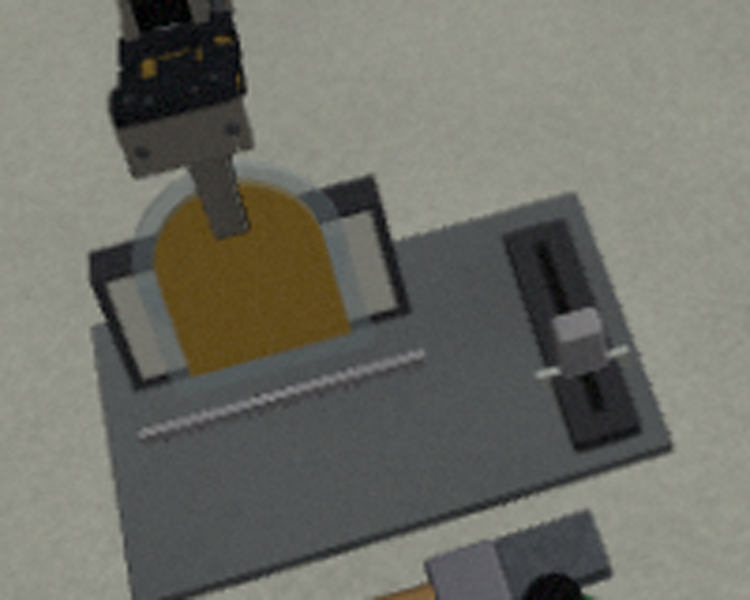

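The panel is centred in front of the lit face at (250,280), with its bottom edge between foot and lip. It has not touched yet, so I lower it in 1 mm steps.

play_rows(
  motion=[
    [0, 0, -0.1, 0, 0, 0, 1],
    [0, 0, -0.15, 0, 0, 0, 1],
    [0, 0, -0.15, 0, 0, 0, 1],
  ],
)

```text
time_s: 15.12
tool_pos: [0.5131, -0.2458, 0.1097]
ee_rot: [0.68, 0.716, 0.114, 0.108]
ft_force: [-6.0, 0.6, 11.2]
opening: 0.0081
grasp_force: 25.0
```

play_rows(
  motion=[
    [0, 0, -0.1, 0, 0, 0, 1],
    [0, 0, -0.1, 0, 0, 0, 1],
  ],
)

```text
time_s: 15.38
tool_pos: [0.5133, -0.2459, 0.1096]
ee_rot: [0.68, 0.716, 0.114, 0.109]
ft_force: [-12.5, 2.6, 23.9]
opening: 0.0074
grasp_force: 25.0
```

Contact made. I relieve the pressing force, then open.

play_rows(
  motion=[
    [0, 0, 0.15, 0, 0, 0, 1],
    [0, 0, 0.2, 0, 0, 0, 1],
    [0, 0, 0.2, 0, 0, 0, 1],
  ],
  force=8,
)

```text
time_s: 15.75
tool_pos: [0.5131, -0.2458, 0.1097]
ee_rot: [0.68, 0.716, 0.113, 0.108]
ft_force: [-1.3, 0.5, 1.3]
opening: 0.0079
grasp_force: 8.0
```

play_rows(
  motion=[
    [0, 0, 0, 0, 0, 0, 0.75],
    [0, 0, 0, 0, 0, 0, 0.7],
    [0, 0, 0, 0, 0, 0, 0.6],
    [0, 0, 0, 0, 0, 0, 0.5],
    [0, 0, 0, 0, 0, 0, 0.3],
    [0, 0, 0, 0, 0, 0, 0.1],
    [0, 0, 0, 0, 0, 0, 0.1],
    [0, 0, 0, 0, 0, 0, 0.1],
  ],
)

```text
time_s: 16.75
tool_pos: [0.5129, -0.2456, 0.1096]
ee_rot: [0.68, 0.716, 0.113, 0.108]
ft_force: [0.1, 0.0, 0.2]
opening: 0.0417
grasp_force: 0.0
```

Run:
```python
from h import *
o=ctrl.observe();print(o["tool_pos"],o["ft_force"],o["opening"])
a=snap("scene")["pixels"][150:310,40:240]; b=snap("wrist")["pixels"]
cv2.imwrite("pics/s6.png",np.hstack([cv2.resize(a,(480,384),interpolation=cv2.INTER_CUBIC),b[:,150:460]]))
```

```text
[ 0.51288299 -0.24562386  0.10960662] [0.09138029 0.01968952 0.23908714] 0.04168818773761537
```

View pics/s6.png

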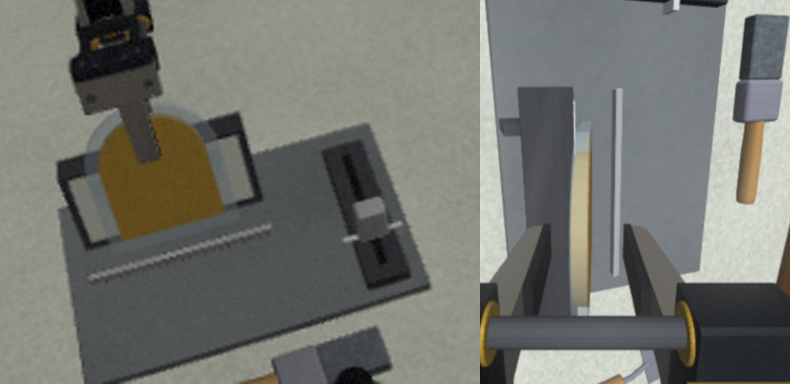

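The panel leans on the face, with the fingers clear on both sides (wrist crop: panel at u≈580, fingers at 545 and 630). I retract along the tool axis.

play_rows(
  motion=[
    [-0.3, 0, 1, 0, 0, 0, 0.1],
    [-0.9, 0, 2.8, 0, 0, 0, 0.1],
    [-1.8, -0.1, 5.6, 0, 0, 0, 0.1],
    [-2.9, -0.1, 9, 0, 0, 0, 0.1],
    [-4.6, -0.2, 14.3, 0, 0, 0, 0.1],
    [-4.6, -0.2, 14.3, 0, 0, 0, 0.1],
    [-4.6, -0.2, 14.3, 0, 0, 0, 0.1],
  ],
)

```text
time_s: 17.73
tool_pos: [0.4666, -0.2476, 0.2527]
ee_rot: [0.68, 0.716, 0.113, 0.108]
ft_force: [0.0, -0.1, -0.6]
opening: 0.0415
grasp_force: 0.0
```

Run:
```python
from h import *
s=snap("scene"); t=snap("top"); w=snap("wrist")
c=lambda i:cv2.resize(i,(400,300))
a=cv2.resize(s["pixels"][130:310,40:350],(800,300)); cv2.imwrite("pics/s7.png",np.vstack([a,np.hstack([cv2.resize(t["pixels"][120:265,170:425],(400,300)),c(w["pixels"])])]))
o=ctrl.observe();print(o["tool_pos"],o["ft_force"],o["time_s"])
```

```text
[ 0.46638875 -0.24710915  0.2512124 ] [-0.47402342  0.1487249  -0.25120136] 17.875
```

View pics/s7.png

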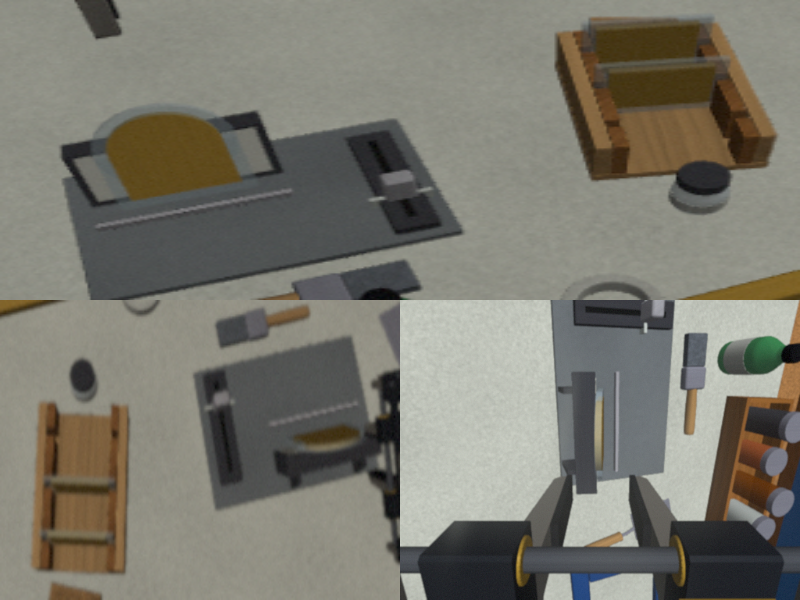

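The panel rests centred on the face at (165,155), the grip is on the mark at (400,190), and the other two panels are in their slots. Handing in.

```bash
python3 -c "
from station import ctrl
print(ctrl.job_done())"
```

```text
the job is handed in; nothing more can be done
None
```

I handed the job in at about 18 s: the last pictures show the arched panel released and leaning centred on the lit face, the dimmer grip on the mark and the other two panels in their slots; the hand-in gave no verdict, and I viewed 11 pictures, one over the limit of 10.

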